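# Put the goldsmith's tools away by kind

### The arm

A 6-joint arm with a two-finger parallel gripper is mounted at the origin on the work surface. World frame = base frame: x ahead of the robot, y to its left, z up, the work surface at z = 0. Lengths are in m, angles in rad, forces in N, time in s.
With the tool pointing down it reaches from about 0.275 to 0.875 m from the base axis. Payload 12.5 kg.
Tool frame: the origin (TCP) lies on the centre line of the jaws, within the pads' length; the fingertips stand r.finger_overhang ahead of it and the grasp point (between the pads) lies 3 mm ahead of it (r.finger_overhang is the distance from the TCP to the fingertips, in m); z points along the fingers, y is the line along which they close (so a half turn about z gives the same grasp; the last joint's range is limited). The gripper opens to 85 mm and grips with 20 to 120 N. Pads are 22 mm wide; open, the fingers measure 114 mm over their backs; the gripper's body (76 mm by 85 mm) begins 54 mm behind the grasp point. The pads swing forward as they close: fully open they stand 13 mm farther back than shut.
Start: joints at [1.204, 0.351, 1.652, -0, 1.139, -0.085], TCP at [0.153, 0.528, 0.253] pointing down, gripper open.
Joint ranges: [-2.75, 2.75], [-0.79, 2.1], [0.01, 2.65], [-1.57, 4.71], [0.07, 3.14], [-2.87, 2.87]. Speed limits (rad/s): [2.22, 2.22, 2.79, 3.14, 3.14, 3.14].

### API

Orientations are given as a unit quaternion [x, y, z, w].
In Python, from cell import r, optics gives the robot as it stands. The module is installed in compiled form; this text tells all that it offers. Calls block until the motion is done:
- r.move_to(position, orientation): joint-space move of the TCP to a pose.
- r.move_linear(position, rot=None, vel=0.15): straight line of the TCP; rot=None keeps the orientation; vel is the mean speed in m/s.
- r.set_joints(angles): joint-space move.
- r.set_gripper(opening, squeeze=None): opening from 0.0 (shut) to 1.0 (fully open); squeeze is the grip in N (None keeps the last); returns when the fingers have stopped.
- r.sleep(seconds).
- r.inverse_kinematics(position, orientation): joint angles nearest the present ones, or None.
- optics.get_image(name): name is "scene" or "top" or "wrist"; returns a dict with "pixels" (384x512x3 uint8, red, green, blue), "depth" (384x512 float32, m along the optical axis (not along the pixel's ray), 0 where there is no reading), "fx", "fy", "cx", "cy" (pixels), "camera_from_world" (4x4, takes a point from world to camera coordinates); the wrist camera has in their place "mount" (4x4, takes a point from camera to tool coordinates, whose origin is the TCP and whose axes are the flange's). Camera axes: x right, y down, z forward; pixel columns grow to the right and rows downward; lengths in m; the calibration is good to about 2 mm. The wrist camera is an equidistant fisheye: a pixel r from the principal point sees the ray r / f radians off the axis. A picture is of the moment at which its call begins: read the wrist's pose just before it.
A pose or a line that the arm cannot do raises r.PlanningError and nothing moves.
- r.hand_in(): hands the job in; it is judged then, once.
Readings, each from a call of its own:
- r.current_t(): time.
- r.current_q(): joint angles.
- r.current_qvel(): joint speeds.
- r.current_effort(): joint torques, N m.
- r.current_tool_pos(): TCP position.
- r.current_ee_rot(): TCP orientation.
- r.current_contact_force(): force on the tool from outside, world axes, zero at the start.
- r.current_torque(): the same for the moment, N m.
- r.current_opening(): opening from 0.0 (shut) to 1.0 (fully open).
- r.current_finger_force(): force on a finger pad.
Only numpy, scipy, OpenCV 4.12 (cv2) and the standard library are available. Lean on these libraries where they do the work, as an engineer would, in place of code of your own. Each camera call takes 0.05 s, during which the arm holds its last target. There are 200 camera calls.

### The job

It is the end of the day at the goldsmith's bench: put every file, pair of pliers and handpiece that was left out, including the handpiece still held in the sprung clips (it pulls straight up out of them), into the open drawer on the bench, each lying in the compartment that already holds a tool of its own kind. The three tools already in the drawer stay in their compartments, and everything else on the bench stays where it is.

Things in the scene. Friction and masses are not known exactly. Their poses are not given: they have to be found in the camera images.
- file_1: Hand file, 142 mm long, 70 g: eight-sided pale wooden handle at -x (62 mm long, 22 mm across flats), brass ferrule, dark flat steel blade at +x (14 x 4 mm). Origin on the axis at half length, 11 mm up when it lies on its handle; x points to the blade tip. Grip it across y at x = -25 mm, where it balances. Lies on the bench at the start; may be absent (None).
- file_2: Hand file, 142 mm long, 70 g: eight-sided pale wooden handle at -x (62 mm long, 22 mm across flats), brass ferrule, dark flat steel blade at +x (14 x 4 mm). Origin on the axis at half length, 11 mm up when it lies on its handle; x points to the blade tip. Grip it across y at x = -25 mm, where it balances. Lies on the bench at the start; may be absent (None).
- stored_file: Hand file, 142 mm long, 70 g: eight-sided pale wooden handle at -x (62 mm long, 22 mm across flats), brass ferrule, dark flat steel blade at +x (14 x 4 mm). Origin on the axis at half length, 11 mm up when it lies on its handle; x points to the blade tip. Grip it across y at x = -25 mm, where it balances. Already in the drawer: it shows which compartment its kind belongs in.
- pliers_1: Pliers, jaws shut, two black handles, 135 mm long, 45 mm wide over the handles, 12 mm thick, about 100 g, lying flat. Origin at half length and half thickness (6 mm up); x points to the jaws (14 mm wide). Grip across y the steel joint, 24 mm wide and 26 mm long, at x = +22 mm. Lies on the bench at the start; may be absent (None).
- pliers_2: Pliers, jaws shut, two black handles, 135 mm long, 45 mm wide over the handles, 12 mm thick, about 100 g, lying flat. Origin at half length and half thickness (6 mm up); x points to the jaws (14 mm wide). Grip across y the steel joint, 24 mm wide and 26 mm long, at x = +22 mm. Lies on the bench at the start; may be absent (None).
- pliers_3: Pliers, jaws shut, two black handles, 135 mm long, 45 mm wide over the handles, 12 mm thick, about 100 g, lying flat. Origin at half length and half thickness (6 mm up); x points to the jaws (14 mm wide). Grip across y the steel joint, 24 mm wide and 26 mm long, at x = +22 mm. Lies on the bench at the start; may be absent (None).
- stored_pliers: Pliers, jaws shut, two black handles, 135 mm long, 45 mm wide over the handles, 12 mm thick, about 100 g, lying flat. Origin at half length and half thickness (6 mm up); x points to the jaws (14 mm wide). Grip across y the steel joint, 24 mm wide and 26 mm long, at x = +22 mm. Already in the drawer: it shows which compartment its kind belongs in.
- handpiece_1: Loose flex-shaft handpiece of bright metal, 135 mm long, about 150 g: middle grip with eight flats (60 mm long, 25 mm across), a round 21 mm neck each side, narrow chuck with a tiny bur at +x. Origin on the axis in mid-grip, 12.5 mm up when lying; grip it there across y. x points to the chuck. At the start it is held in the clip rail; always present.
- handpiece_2: Loose flex-shaft handpiece of bright metal, 135 mm long, about 150 g: middle grip with eight flats (60 mm long, 25 mm across), a round 21 mm neck each side, narrow chuck with a tiny bur at +x. Origin on the axis in mid-grip, 12.5 mm up when lying; grip it there across y. x points to the chuck. Lies on the bench at the start; may be absent (None).
- stored_handpiece: Loose flex-shaft handpiece of bright metal, 135 mm long, about 150 g: middle grip with eight flats (60 mm long, 25 mm across), a round 21 mm neck each side, narrow chuck with a tiny bur at +x. Origin on the axis in mid-grip, 12.5 mm up when lying; grip it there across y. x points to the chuck. Already in the drawer: it shows which compartment its kind belongs in.
- drawer: Open wooden drawer standing on the bench, 340 (x) by 186 mm (y), rim 46 mm high; two dividers 42 mm high and 6 mm thick make three compartments in a row along x, each 104 (x) by 170 mm (y) inside, floor 8 mm above the bench. It does not move. Origin under its middle, on the bench.
- comp_1 (a point): Centre of the floor of compartment 1 of the drawer (nearest the robot); axes as the drawer's. Tools lie in it along its y. Which kind it is for varies.
- comp_2 (a point): Centre of the floor of compartment 2 of the drawer (the middle one); axes as the drawer's. Tools lie in it along its y. Which kind it is for varies.
- comp_3 (a point): Centre of the floor of compartment 3 of the drawer (the farthest); axes as the drawer's. Tools lie in it along its y. Which kind it is for varies.
- clip_rail: Clip rail fixed on the bench: plinth 170 x 60 mm, aluminium bar (top 38 mm up), two spring clips 41 mm either side of the middle, 86 mm high, holding handpiece_1 by its necks, axis 66 mm up and along x. 70 mm between the clips is free for the fingers. Pulled straight up with 10 to 17 N it comes free after 20 mm. Origin on the bench under the middle.
- doming_block: Brass doming block, a 42 mm cube, 0.6 kg, origin under its middle. Leave it where it is.
- bench_block: Steel bench block 65 x 65 x 20 mm, origin under its middle. Leave it where it is.
- borax_dish: White ceramic bowl 80 mm across, 28 mm high, origin under its middle. Leave it where it is.
- hammer: Hammer with a wooden handle, 220 mm, right edge of the bench. Not one of the three kinds. Leave it where it is.
- brush: Bench brush with a wooden handle, 190 mm, left part of the bench. Not one of the three kinds. Leave it where it is.
- jar: Glass jar with a steel lid, 56 mm across, 75 mm high. Leave it where it is.
- wax_tin: Flat metal tin 90 x 60 x 22 mm. Leave it where it is.
There are look-alikes about, which are no part of the job. What is shaped like the stored_file but green is not meant.

How it is judged:
At the end, for the whole second after the job is handed in: Each tool present lies at rest (under 20 mm/s, within 18 degrees of level), its middle within 48 mm (x) and 50 mm (y) of the centre of the compartment where the stored tool of its kind lies, under 50 mm above the floor; the stored tools are still in three different compartments (((x of stored_file in the frame of comp_1 between -0.048 and 0.048 m and y of stored_file in the frame of comp_1 between -0.05 and 0.05 m and z of stored_file in the frame of comp_1 between 0 and 0.05 m and x of file_1 in the frame of comp_1 between -0.048 and 0.048 m and y of file_1 in the frame of comp_1 between -0.05 and 0.05 m and z of file_1 in the frame of comp_1 between 0 and 0.05 m and x of file_2 in the frame of comp_1 between -0.048 and 0.048 m and y of file_2 in the frame of comp_1 between -0.05 and 0.05 m and z of file_2 in the frame of comp_1 between 0 and 0.05 m) or (x of stored_file in the frame of comp_2 between -0.048 and 0.048 m and y of stored_file in the frame of comp_2 between -0.05 and 0.05 m and z of stored_file in the frame of comp_2 between 0 and 0.05 m and x of file_1 in the frame of comp_2 between -0.048 and 0.048 m and y of file_1 in the frame of comp_2 between -0.05 and 0.05 m and z of file_1 in the frame of comp_2 between 0 and 0.05 m and x of file_2 in the frame of comp_2 between -0.048 and 0.048 m and y of file_2 in the frame of comp_2 between -0.05 and 0.05 m and z of file_2 in the frame of comp_2 between 0 and 0.05 m) or (x of stored_file in the frame of comp_3 between -0.048 and 0.048 m and y of stored_file in the frame of comp_3 between -0.05 and 0.05 m and z of stored_file in the frame of comp_3 between 0 and 0.05 m and x of file_1 in the frame of comp_3 between -0.048 and 0.048 m and y of file_1 in the frame of comp_3 between -0.05 and 0.05 m and z of file_1 in the frame of comp_3 between 0 and 0.05 m and x of file_2 in the frame of comp_3 between -0.048 and 0.048 m and y of file_2 in the frame of comp_3 between -0.05 and 0.05 m and z of file_2 in the frame of comp_3 between 0 and 0.05 m)) and angle between stored_file's own x axis and vertical between 1.25 and 1.89 rad and linear speed of each of stored_file, file_1, file_2, stored_pliers, pliers_1, pliers_2, pliers_3, stored_handpiece, handpiece_1, handpiece_2 below 0.02 m/s and angle between file_1's own x axis and vertical between 1.25 and 1.89 rad and angle between file_2's own x axis and vertical between 1.25 and 1.89 rad and ((x of stored_pliers in the frame of comp_1 between -0.048 and 0.048 m and y of stored_pliers in the frame of comp_1 between -0.05 and 0.05 m and z of stored_pliers in the frame of comp_1 between 0 and 0.05 m and x of pliers_1 in the frame of comp_1 between -0.048 and 0.048 m and y of pliers_1 in the frame of comp_1 between -0.05 and 0.05 m and z of pliers_1 in the frame of comp_1 between 0 and 0.05 m and x of pliers_2 in the frame of comp_1 between -0.048 and 0.048 m and y of pliers_2 in the frame of comp_1 between -0.05 and 0.05 m and z of pliers_2 in the frame of comp_1 between 0 and 0.05 m and x of pliers_3 in the frame of comp_1 between -0.048 and 0.048 m and y of pliers_3 in the frame of comp_1 between -0.05 and 0.05 m and z of pliers_3 in the frame of comp_1 between 0 and 0.05 m) or (x of stored_pliers in the frame of comp_2 between -0.048 and 0.048 m and y of stored_pliers in the frame of comp_2 between -0.05 and 0.05 m and z of stored_pliers in the frame of comp_2 between 0 and 0.05 m and x of pliers_1 in the frame of comp_2 between -0.048 and 0.048 m and y of pliers_1 in the frame of comp_2 between -0.05 and 0.05 m and z of pliers_1 in the frame of comp_2 between 0 and 0.05 m and x of pliers_2 in the frame of comp_2 between -0.048 and 0.048 m and y of pliers_2 in the frame of comp_2 between -0.05 and 0.05 m and z of pliers_2 in the frame of comp_2 between 0 and 0.05 m and x of pliers_3 in the frame of comp_2 between -0.048 and 0.048 m and y of pliers_3 in the frame of comp_2 between -0.05 and 0.05 m and z of pliers_3 in the frame of comp_2 between 0 and 0.05 m) or (x of stored_pliers in the frame of comp_3 between -0.048 and 0.048 m and y of stored_pliers in the frame of comp_3 between -0.05 and 0.05 m and z of stored_pliers in the frame of comp_3 between 0 and 0.05 m and x of pliers_1 in the frame of comp_3 between -0.048 and 0.048 m and y of pliers_1 in the frame of comp_3 between -0.05 and 0.05 m and z of pliers_1 in the frame of comp_3 between 0 and 0.05 m and x of pliers_2 in the frame of comp_3 between -0.048 and 0.048 m and y of pliers_2 in the frame of comp_3 between -0.05 and 0.05 m and z of pliers_2 in the frame of comp_3 between 0 and 0.05 m and x of pliers_3 in the frame of comp_3 between -0.048 and 0.048 m and y of pliers_3 in the frame of comp_3 between -0.05 and 0.05 m and z of pliers_3 in the frame of comp_3 between 0 and 0.05 m)) and angle between stored_pliers's own x axis and vertical between 1.25 and 1.89 rad and angle between pliers_1's own x axis and vertical between 1.25 and 1.89 rad and angle between pliers_2's own x axis and vertical between 1.25 and 1.89 rad and angle between pliers_3's own x axis and vertical between 1.25 and 1.89 rad and ((x of stored_handpiece in the frame of comp_1 between -0.048 and 0.048 m and y of stored_handpiece in the frame of comp_1 between -0.05 and 0.05 m and z of stored_handpiece in the frame of comp_1 between 0 and 0.05 m and x of handpiece_1 in the frame of comp_1 between -0.048 and 0.048 m and y of handpiece_1 in the frame of comp_1 between -0.05 and 0.05 m and z of handpiece_1 in the frame of comp_1 between 0 and 0.05 m and x of handpiece_2 in the frame of comp_1 between -0.048 and 0.048 m and y of handpiece_2 in the frame of comp_1 between -0.05 and 0.05 m and z of handpiece_2 in the frame of comp_1 between 0 and 0.05 m) or (x of stored_handpiece in the frame of comp_2 between -0.048 and 0.048 m and y of stored_handpiece in the frame of comp_2 between -0.05 and 0.05 m and z of stored_handpiece in the frame of comp_2 between 0 and 0.05 m and x of handpiece_1 in the frame of comp_2 between -0.048 and 0.048 m and y of handpiece_1 in the frame of comp_2 between -0.05 and 0.05 m and z of handpiece_1 in the frame of comp_2 between 0 and 0.05 m and x of handpiece_2 in the frame of comp_2 between -0.048 and 0.048 m and y of handpiece_2 in the frame of comp_2 between -0.05 and 0.05 m and z of handpiece_2 in the frame of comp_2 between 0 and 0.05 m) or (x of stored_handpiece in the frame of comp_3 between -0.048 and 0.048 m and y of stored_handpiece in the frame of comp_3 between -0.05 and 0.05 m and z of stored_handpiece in the frame of comp_3 between 0 and 0.05 m and x of handpiece_1 in the frame of comp_3 between -0.048 and 0.048 m and y of handpiece_1 in the frame of comp_3 between -0.05 and 0.05 m and z of handpiece_1 in the frame of comp_3 between 0 and 0.05 m and x of handpiece_2 in the frame of comp_3 between -0.048 and 0.048 m and y of handpiece_2 in the frame of comp_3 between -0.05 and 0.05 m and z of handpiece_2 in the frame of comp_3 between 0 and 0.05 m)) and angle between stored_handpiece's own x axis and vertical between 1.25 and 1.89 rad and angle between handpiece_1's own x axis and vertical between 1.25 and 1.89 rad and angle between handpiece_2's own x axis and vertical between 1.25 and 1.89 rad and horizontal distance between stored_file and stored_pliers above 0.05 m and horizontal distance between each of stored_file, stored_pliers and stored_handpiece above 0.05 m); the robot touches nothing.
It fails at once if one of the other things on the bench is moved more than 30 mm (distance of any of doming_block, bench_block, borax_dish, hammer, brush, jar, wax_tin from where it was at the start of the episode above 0.03 m).
Of file_1, file_2, pliers_1, pliers_2, pliers_3, handpiece_2 only 4 to 6 are there at a start; the rules pass over those that are not, and their reading is None.
At some moment in a run one of file_1, file_2, pliers_1, pliers_2, pliers_3, handpiece_2 may be knocked a few centimetres aside while the robot is not near it.
Once in a run the grip may slacken for a moment while it holds something.
It also fails if it takes over 210 s, if anything falls off the work surface, if the arm or the gripper's body presses on something with over 40 N, if the wrist force passes 120 N, or if a joint passes its speed limit or range.

## Working session

There is one attempt and no reset: what is moved stays moved. The work goes in short steps, each a Python script; the robot and the scene stay as the last script left them, time stands still between calls to the robot, and variables do not carry over. Pictures are saved under pics/ and viewed, at most 14 in all, crops included, and the job is handed in when it is done.

```bash
mkdir -p pics; ls
cat > h.py <<'E'
import numpy as np, cv2, pickle
from cell import r, optics
from scipy.spatial.transform import Rotation as R
def cap(n):
    im=optics.get_image(n); pickle.dump(im,open(f'{n}.pkl','wb')); return im
def load(n): return pickle.load(open(f'{n}.pkl','rb'))
def world(im):
    v,u=np.mgrid[:384,:512]; z=im['depth']
    P=np.stack([(u-im['cx'])/im['fx']*z,(v-im['cy'])/im['fy']*z,z,np.ones_like(z)],-1)
    return (P@np.linalg.inv(im['camera_from_world']).T)[...,:3]
def save(px,name,crop=None,s=1.5):
    if crop: a,b,c,d=crop; px=px[b:d,a:c]
    cv2.imwrite(f'pics/{name}.png',cv2.resize(px[...,::-1],None,fx=s,fy=s,interpolation=cv2.INTER_CUBIC))
E
python3 - <<'E'
from h import *
for n in('top','scene'):
    im=cap(n); save(im['pixels'],n+'0',s=1.56)
    print(n,im['fx'],im['cx'],im['cy'],im['camera_from_world'].round(3).tolist(),(im['depth']==0).mean())
print(r.finger_overhang,r.current_t(),r.current_ee_rot())
E
```

```text
pics
top 350.69111030581706 259.0845470149276 189.5153052660639 [[0.026, -1.0, -0.004, 0.0], [-0.98, -0.025, -0.197, 0.524], [0.197, 0.01, -0.98, 1.072], [0.0, 0.0, 0.0, 1.0]] 0.00421142578125
scene 458.15365010888735 251.72473068155062 189.92444934524454 [[-0.796, 0.605, -0.007, 0.41], [0.501, 0.653, -0.569, -0.213], [-0.34, -0.456, -0.822, 1.991], [0.0, 0.0, 0.0, 1.0]] 0.0038096110026041665
0.022 0.1 [ 1.40428288e-01  9.90090717e-01 -5.06749407e-04 -1.02814423e-04]
```

View pics/top0.png

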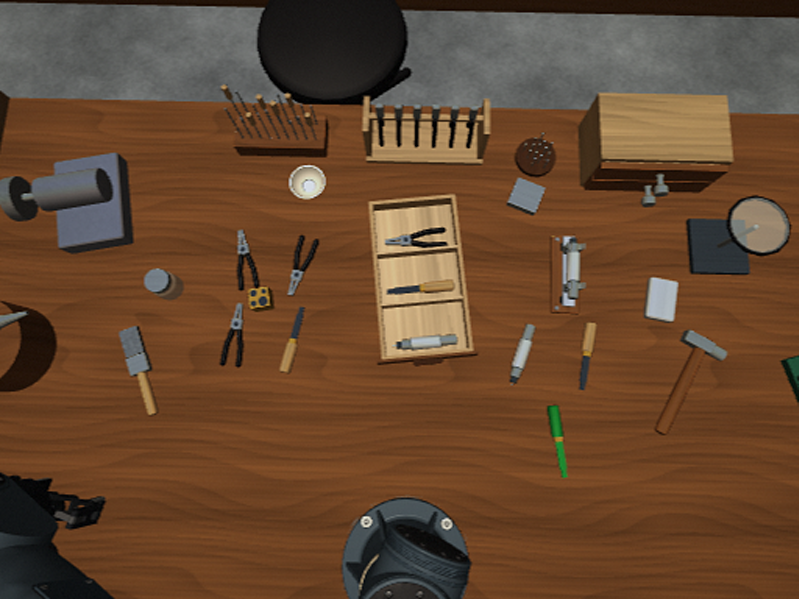

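View pics/scene0.png

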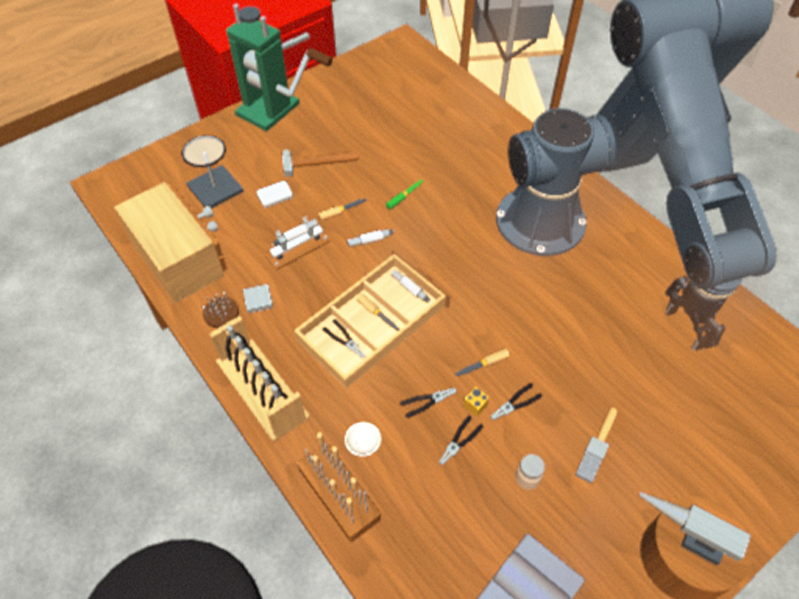

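Top view (800 px wide): there are loose pliers at (247,262), (302,265) and (233,335), loose files at (292,340) and (587,355), and a loose handpiece at (521,353). The clipped handpiece is at (571,270). The green file-shaped one at (557,440) and the racked pliers at (427,130) are look-alikes and not part of the job. In the drawer, the near compartment holds the handpiece, the middle one the file and the far one the pliers.

Run:
```python
from h import *
im=load('top'); W=world(im); 
bench=W[280:300,180:330,2]; print('bench z',np.median(bench),bench.std())
seeds=dict(plA=(247,262),plB=(302,265),plC=(233,335),fA=(292,340),fB=(587,355),h2=(521,353),green=(557,440),dom=(259,298),jar=(160,283),tin=(661,299))
H=W[...,2]-np.median(bench)
m=((H>0.0035)&(H<.2)).astype(np.uint8)
n,lab,st,ce=cv2.connectedComponentsWithStats(m,connectivity=4)
for k,(u,v) in seeds.items():
    u,v=u/1.5625,v/1.5625
    best=min(range(1,n),key=lambda i:np.hypot(*(np.argwhere(lab==i)-[v,u]).T).min() if 15<st[i,4]<3000 else 1e9)
    q=W[lab==best]; c=q[:,:2].mean(0); e,V=np.linalg.eigh(np.cov(q[:,:2].T)); a=V[:,1]
    p=(q[:,:2]-c)@a; s=(q[:,:2]-c)@V[:,0]
    print(k,st[best,4],c.round(3),'yaw',np.degrees(np.arctan2(a[1],a[0])).round(1),'len',np.ptp(p).round(3),np.ptp(s).round(3),'mid',(c+a*(p.max()+p.min())/2).round(3),'z',H[lab==best].max().round(3))
# ortho
def ortho(x0,x1,y0,y1,z,s,name):
    xs=np.arange(x1,x0,-s); ys=np.arange(y1,y0,-s); Y,X=np.meshgrid(ys,xs)
    C=np.stack([X,Y,0*X+z,0*X+1],-1)@im['camera_from_world'].T
    u=(C[...,0]/C[...,2]*im['fx']+im['cx']).astype('f4'); v=(C[...,1]/C[...,2]*im['fy']+im['cy']).astype('f4')
    o=cv2.remap(im['pixels'],u,v,cv2.INTER_CUBIC); save(o,name,s=1)
ortho(.33,.63,.12,.42,.008,.0005,'orthoL'); 
ortho(.33,.63,-.4,-.1,.01,.0005,'orthoR')
# drawer, rail
for nm,b in dict(drawer=(.36,.8,-.12,.14,.030,.052),rail=(.4,.65,-.4,-.2,.06,.1),bar=(.4,.65,-.4,-.2,.008,.045)).items():
    k=(W[...,0]>b[0])&(W[...,0]<b[1])&(W[...,1]>b[2])&(W[...,1]<b[3])&(H>b[4])&(H<b[5])
    rc=cv2.minAreaRect(W[k][:,:2].astype('f4')*1000); print(nm,k.sum(),rc, np.percentile(H[k],90))
```

```text
bench z 0.0002533454252101608 0.0758294659256953
plA 482 [0.559 0.338] yaw -154.3 len 0.19 0.064 mid [0.579 0.347] z 0.047
plB 258 [0.598 0.239] yaw 165.2 len 0.135 0.047 mid [0.594 0.24 ] z 0.018
plC 283 [0.436 0.368] yaw 176.0 len 0.135 0.045 mid [0.442 0.368] z 0.017
fA 249 [0.424 0.245] yaw 169.3 len 0.144 0.028 mid [0.435 0.243] z 0.028
fB 262 [ 0.424 -0.368] yaw 171.1 len 0.141 0.031 mid [ 0.416 -0.367] z 0.027
h2 290 [ 0.417 -0.233] yaw 162.1 len 0.131 0.033 mid [ 0.42  -0.234] z 0.03
green 286 [ 0.252 -0.302] yaw -170.3 len 0.139 0.03 mid [ 0.243 -0.304] z 0.025
dom 482 [0.559 0.338] yaw -154.3 len 0.19 0.064 mid [0.579 0.347] z 0.047
jar 369 [0.536 0.509] yaw 102.1 len 0.084 0.053 mid [0.532 0.528] z 0.079
tin 541 [ 0.536 -0.526] yaw 169.3 len 0.098 0.07 mid [ 0.542 -0.527] z 0.028
drawer 1424 ((565.187744140625, -16.7886962890625), (357.5380859375, 191.94622802734375), 5.126438617706299) 0.048494296457263754
rail 359 ((586.8045043945312, -331.2054748535156), (38.285892486572266, 124.84085845947266), 86.22972106933594) 0.08205174366326695
bar 780 ((502.314697265625, -329.3640441894531), (149.4020538330078, 270.4427795410156), 69.65015411376953) 0.03664433203522155
```

View pics/orthoL.png

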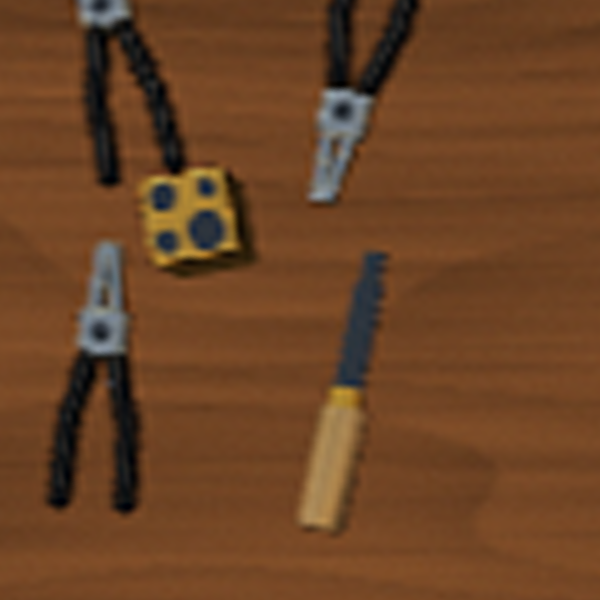

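View pics/orthoR.png

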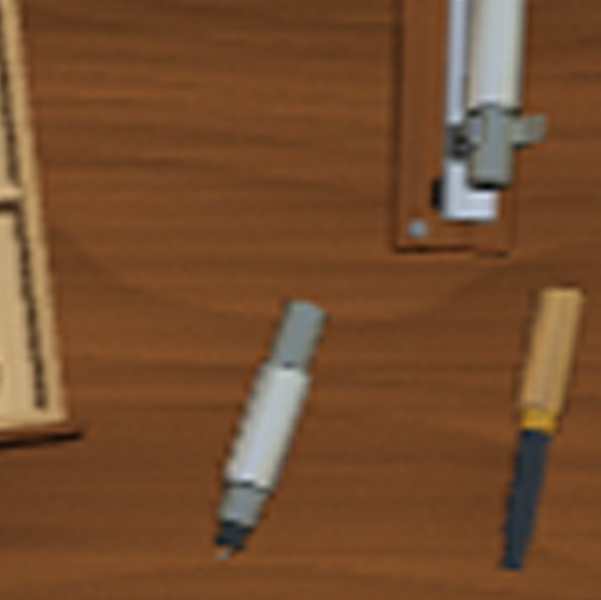

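The left crop confirms a file with a pale wooden handle and pliers C (joint at px 101,330). Pliers B's joint is at (343,110) with its jaws toward the robot. Pliers A's handles end beside the doming block. The right crop shows the loose handpiece with its grip at (267,428), the second wooden file at (540,430), and the clip rail. Next I'll measure the drawer and the rail.

```bash
cat >> h.py <<'E'
def ortho(im,x0,x1,y0,y1,z,s):
    xs=np.arange(x1,x0,-s); ys=np.arange(y1,y0,-s); Y,X=np.meshgrid(ys,xs)
    C=np.stack([X,Y,0*X+z,0*X+1],-1)@im['camera_from_world'].T
    u=(C[...,0]/C[...,2]*im['fx']+im['cx']).astype('f4'); v=(C[...,1]/C[...,2]*im['fy']+im['cy']).astype('f4')
    return cv2.remap(im['pixels'],u,v,cv2.INTER_CUBIC)
E
python3 - <<'E'
from h import *
im=load('top')
a=ortho(im,.36,.78,-.15,.12,.046,.0007); b=ortho(im,.36,.78,-.15,.12,.018,.0007)
c=ortho(im,.48,.69,-.40,-.24,.066,.00035)[:600]
save(np.hstack([a,b]),'drawer',s=1)
d=ortho(im,.55,.76,.18,.42,.008,.0006);d=cv2.copyMakeBorder(d,0,600-d.shape[0],0,0,cv2.BORDER_CONSTANT);c=cv2.copyMakeBorder(c,0,600-c.shape[0],0,0,cv2.BORDER_CONSTANT)
save(np.hstack([d[:,:360],c[:,:440]]),'railpl',s=1); print(a.shape,c.shape,d.shape)
E
```

```text
(601, 386, 3) (600, 458, 3) (600, 400, 3)
```

View pics/drawer.png

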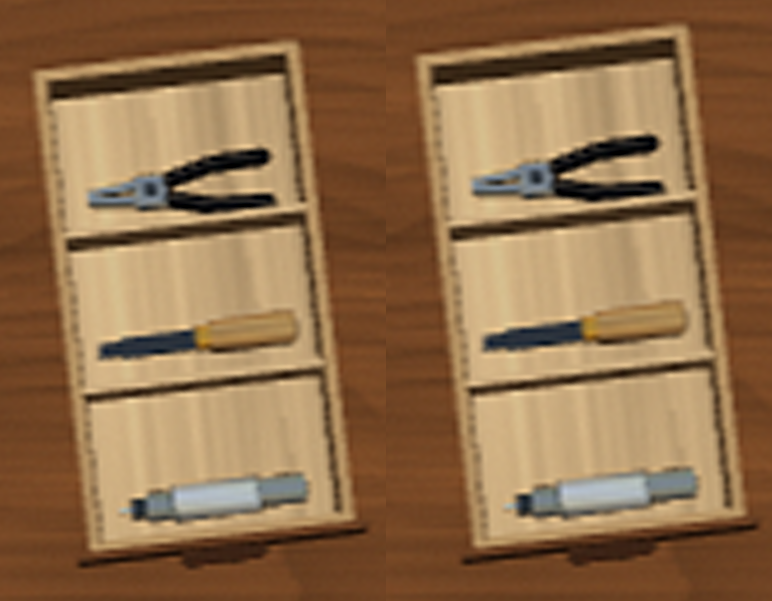

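View pics/railpl.png

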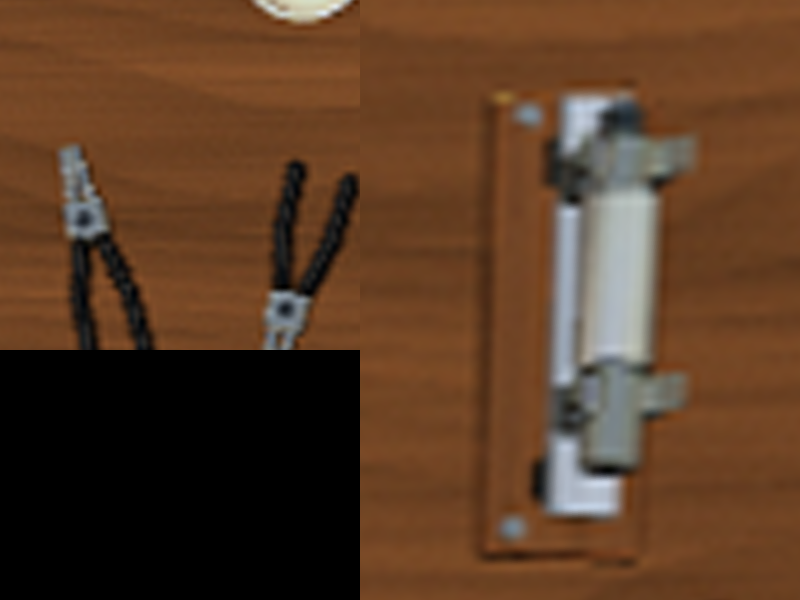

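The drawer's rim corners in the left panel, (33,72), (298,42), (355,516) and (90,550), give its centre at (0.5735,-0.016) and yaw at 6.8°. The stored tools all lie in the near half (-x) of their compartments. The rail handpiece's grip is centred at (618,277). I'll start picking now, pliers C first.

```bash
cp top.pkl ref.pkl
cat >> h.py <<'E'
D=np.radians(6.8); DC=np.array([.5735,-.0158]); DX=np.array([np.cos(D),np.sin(D)]); DY=np.array([-DX[1],DX[0]])
def comp(k,x,y): return DC+DX*((k-2)*.110+x)+DY*y
TOOLS=dict(plA=(.604,.363,12.6,.022),plB=(.595,.241,166,.022),plC=(.443,.369,-4,.022),fA=(.435,.2445,-11,-.025),fB=(.4155,-.368,170.2,-.025),h2=(.417,-.2335,162.2,0),h1=(.5935,-.330,-1.8,0))
def quat(yaw): return (R.from_euler('z',yaw,degrees=True)*R.from_euler('x',180,degrees=True)).as_quat()
def stat(s): print(s,'t%.1f'%r.current_t(),'open %.3f'%r.current_opening(),'ff %.1f'%r.current_finger_force(),'F',np.round(r.current_contact_force(),1),'p',np.round(r.current_tool_pos(),3),flush=True)
def check(names):
    a=pickle.load(open('ref.pkl','rb')); b=cap('top'); W=world(a); out={}
    for n in names:
        x,y=TOOLS[n][:2]; m=np.hypot(W[...,0]-x,W[...,1]-y)<.06
        out[n]=int((abs(a['depth']-b['depth'])[m]>.005).sum())
    print('moved px',out)
def choose(yaw,turn,p,z,q,qz):
    # pick gripper yaw (mod 180) reachable at both ends, least wrist use
    best=None
    for g in(yaw,yaw+180):
        j=[r.inverse_kinematics([*p,z],quat(g)),r.inverse_kinematics([*q,qz],quat(g+turn))]
        if any(k is None for k in j): continue
        c=max(abs(k[5]) for k in j)
        if best is None or c<best[0]: best=(c,g)
    return best[1]
def pick(name,z,target,q,qz,wid,squeeze=70,hi=.24):
    """z,qz: TCP heights at grasp and release; q: tool middle in world, target: its yaw there"""
    x,y,yaw,off=TOOLS[name]; d=lambda a:np.array([np.cos(np.radians(a)),np.sin(np.radians(a))])
    p=np.array([x,y])+off*d(yaw); q=np.asarray(q)+off*d(target); turn=(target-yaw+180)%360-180
    g=choose(yaw,turn,p,z,q,qz)
    r.set_gripper((wid+.024)/.085)
    r.move_to([*p,hi],quat(g)); r.move_linear([*p,z+.05],vel=.3); r.move_linear([*p,z],vel=.08)
    stat('down'); r.set_gripper(0.,squeeze); stat('grip')
    r.move_linear([*p,z+.06],vel=.06); stat('lift60'); r.move_linear([*p,hi],vel=.3)
    r.move_to([*q,hi],quat(g+turn)); stat('over')
    return q,g+turn
def place(q,qz,wid,hi=.24,slack=.007):
    r.move_linear([*q,qz+.05],vel=.25); r.move_linear([*q,qz],vel=.06); stat('at')
    r.set_gripper((wid+slack)/.085); stat('rel')
    r.move_linear([*q,qz+.05],vel=.08); r.move_linear([*q,hi],vel=.3)
E
python3 - <<'E'
from h import *
q,g=pick('plC',.0235,96.8,comp(3,.022,0),.0325,.024)
check(['plA','plB','fA','fB','h2'])
w=cap('wrist'); save(w['pixels'],'w1',s=1)
E
```

```text
down t4.0 open 0.565 ff 0.0 F [0.2 0.7 0.6] p [0.465 0.368 0.024]
grip t4.4 open 0.256 ff 69.1 F [-0.8 -0.3  5. ] p [0.465 0.368 0.024]
lift60 t5.5 open 0.254 ff 68.5 F [ 0.1 -0.8 -1.7] p [0.465 0.367 0.083]
over t8.3 open 0.258 ff 68.6 F [-0.4  0.6 -0.9] p [0.702 0.022 0.24 ]
moved px {'plA': 138, 'plB': 177, 'fA': 602, 'fB': 116, 'h2': 112}
```

View pics/w1.png

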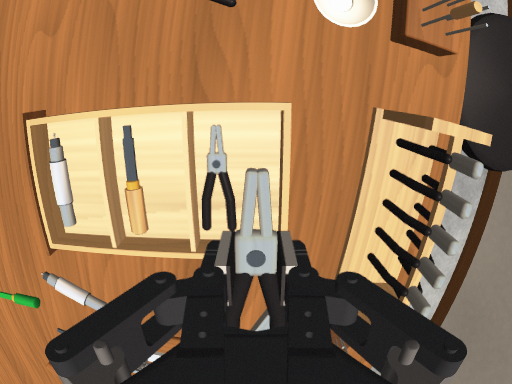

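The pliers are held squarely by the joint, over compartment 3 and parallel to the stored pair at (217,165). I'll place them now, then take pliers A.

```bash
cat >> h.py <<'E'
def check(names):
    a=pickle.load(open('ref.pkl','rb')); b=cap('top'); W=world(a); out={}
    d=cv2.medianBlur(b['depth'],5)-cv2.medianBlur(a['depth'],5)
    for n in names:
        x,y=TOOLS[n][:2]; m=np.hypot(W[...,0]-x,W[...,1]-y)<.06
        c=np.abs(b['pixels'].astype(int)-a['pixels']).mean(-1)
        out[n]=(int((abs(d)[m]>.005).sum()),int((d[m]<-.04).sum()),int((c[m]>40).sum()))
    print('moved: depth,occluded,colour px',out)
E
python3 - <<'E'
from h import *
p=r.current_tool_pos(); place(p[:2],.0325,.024)
check(['plA','plB','fA','fB','h2'])
w=cap('wrist'); save(w['pixels'],'w2',s=1)
save(cap('top')['pixels'],'top2',crop=(60,100,460,320),s=2)
stat('done')
E
```

```text
at t10.1 open 0.257 ff 68.7 F [-0.4  0.7 -0.1] p [0.702 0.022 0.032]
rel t10.4 open 0.368 ff 2.6 F [-5.4 -1.   1.9] p [0.701 0.022 0.032]
moved: depth,occluded,colour px {'plA': (0, 0, 0), 'plB': (66, 65, 13), 'fA': (557, 550, 124), 'fB': (1, 0, 0), 'h2': (2, 0, 0)}
done t12.0 open 0.367 ff 0.0 F [ 0.3 -0.2 -1.1] p [0.701 0.022 0.238]
```

View pics/top2.png

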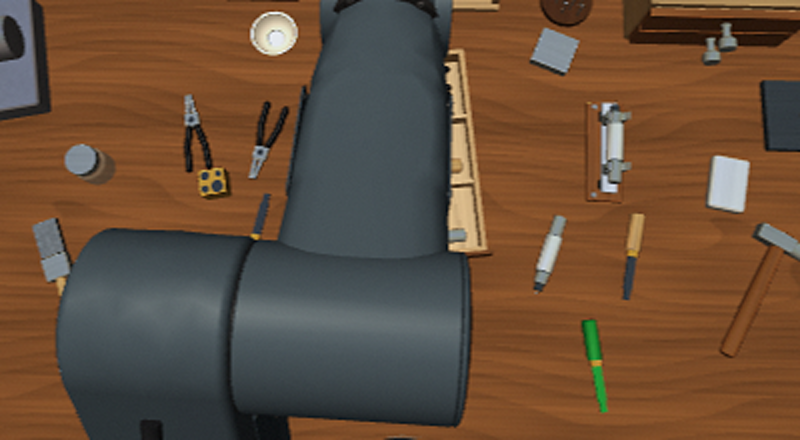

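The arm hides only file A; nothing visible has moved. Next is pliers A, stacked on the pliers just placed.

Run:
```python
from h import *
q,g=pick('plA',.0235,96.8,comp(3,.021,0),.0445,.024)
place(q,.0445,.024,slack=.006)
check(['plB','fB','h2'])
w=cap('wrist'); save(w['pixels'],'w3',s=1); stat('done')
```

```text
down t15.5 open 0.568 ff 0.0 F [ 0.3 -0.1  0.6] p [0.626 0.368 0.024]
grip t15.8 open 0.257 ff 68.7 F [-1.3 -0.4  6.7] p [0.626 0.368 0.024]
lift60 t17.0 open 0.252 ff 68.0 F [ 0.3 -1.1 -0.6] p [0.625 0.368 0.083]
over t19.4 open 0.256 ff 68.0 F [-0.5  0.8 -0.4] p [0.701 0.022 0.24 ]
at t21.1 open 0.257 ff 68.3 F [-1.1 -0.1  0.4] p [0.701 0.022 0.044]
rel t21.4 open 0.351 ff 0.0 F [0.6 1.1 0.2] p [0.701 0.022 0.044]
moved: depth,occluded,colour px {'plB': (62, 61, 13), 'fB': (0, 0, 0), 'h2': (1, 0, 0)}
done t22.9 open 0.355 ff 0.0 F [-0.2 -0.3 -0.3] p [0.7   0.022 0.238]
```

View pics/w3.png

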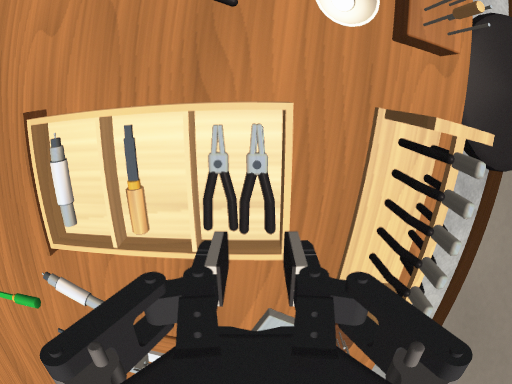

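The stack is neat: the second pair lies exactly on the first, at (257,165), beside the stored pair at (217,165). Pliers B goes on the stored pair, then I check file A.

```bash
python3 - <<'E'
from h import *
q,g=pick('plB',.0235,96.8,comp(3,-.021,0),.0445,.024)
place(q,.0445,.024,slack=.006)
check(['fB','h2'])
w=cap('wrist'); save(w['pixels'],'w4',s=1); stat('done')
r.move_to([.42,.10,.28],quat(0)); check(['fA','fB','h2'])
save(load('top')['pixels'],'top4',crop=(60,100,460,320),s=2)
E
python3 -c "
import cv2,numpy as np
a=cv2.imread('pics/w4.png')[90:300];b=cv2.imread('pics/top4.png')
cv2.imwrite('pics/c4.png',np.vstack([cv2.resize(a,(600,246)),cv2.resize(b,(600,330))]))"
```

```text
down t25.7 open 0.567 ff 0.0 F [-1.1 -0.3 -0. ] p [0.574 0.246 0.024]
grip t26.0 open 0.256 ff 68.8 F [-0.6  0.7  4.7] p [0.574 0.247 0.024]
lift60 t27.2 open 0.258 ff 68.2 F [ 0.7  0.5 -1.2] p [0.573 0.246 0.083]
over t28.8 open 0.254 ff 68.2 F [ 0.1 -0.3 -1.3] p [0.659 0.017 0.239]
at t30.5 open 0.256 ff 68.5 F [-0.4  1.5 -0.7] p [0.659 0.017 0.044]
rel t30.8 open 0.348 ff 0.0 F [ 0.1  0.3 -0.2] p [0.659 0.017 0.045]
moved: depth,occluded,colour px {'fB': (0, 0, 0), 'h2': (2, 0, 0)}
done t32.3 open 0.350 ff 0.0 F [-0.9  0.4 -0.2] p [0.659 0.017 0.238]
moved: depth,occluded,colour px {'fA': (882, 879, 313), 'fB': (0, 0, 0), 'h2': (6, 0, 0)}
```

View pics/c4.png

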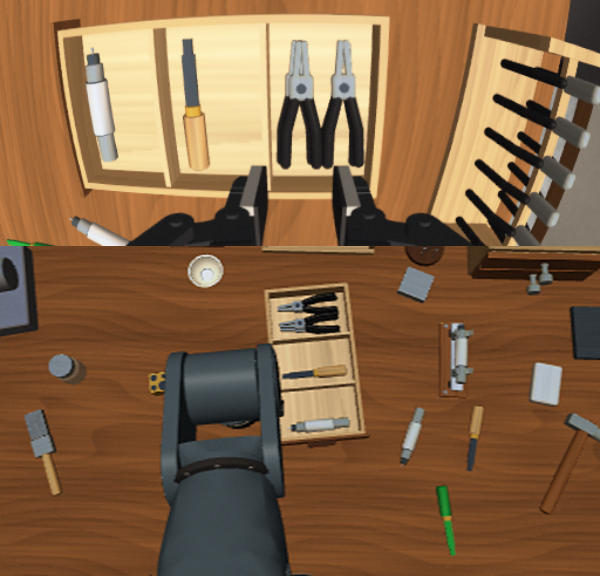

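All four pliers now lie in the far compartment in two level stacks. Next is file B; after placing it I'll look at file A again.

```bash
python3 - <<'E'
from h import *
q,g=pick('fB',.0235,96.8,comp(2,.0205,0),.033,.022)
place(q,.033,.022,slack=.006)
w=cap('wrist'); save(w['pixels'],'w5',s=1); stat('done')
r.move_to([.45,-.18,.28],quat(0)); check(['fA','h2']); stat('x')
save(load('top')['pixels'],'top5',crop=(60,100,460,320),s=2)
E
python3 -c "
import cv2,numpy as np
a=cv2.imread('pics/w5.png')[60:300];b=cv2.imread('pics/top5.png')
cv2.imwrite('pics/c5.png',np.vstack([cv2.resize(a,(576,270)),cv2.resize(b,(576,317))]))"
```

```text
down t39.0 open 0.542 ff 0.0 F [0.3 0.3 0.6] p [ 0.44  -0.372  0.024]
grip t39.3 open 0.233 ff 68.7 F [-1.3  0.7  5.4] p [ 0.44  -0.373  0.024]
lift60 t40.5 open 0.235 ff 68.4 F [-0.1 -0.3 -1. ] p [ 0.44  -0.372  0.083]
over t42.8 open 0.236 ff 68.5 F [ 0.7 -0.3 -1. ] p [ 0.597 -0.039  0.239]
at t44.6 open 0.235 ff 68.5 F [0.7 0.9 0.4] p [ 0.597 -0.038  0.033]
rel t44.9 open 0.329 ff 0.0 F [ 0.1  0.7 -0.4] p [ 0.597 -0.038  0.033]
done t46.4 open 0.327 ff 0.0 F [-0.5  0.8 -0.2] p [ 0.596 -0.038  0.239]
moved: depth,occluded,colour px {'fA': (3, 0, 0), 'h2': (1046, 1046, 322)}
x t47.6 open 0.329 ff 0.0 F [ 0.1 -0.7 -0.4] p [ 0.45 -0.18  0.28]
```

View pics/c5.png

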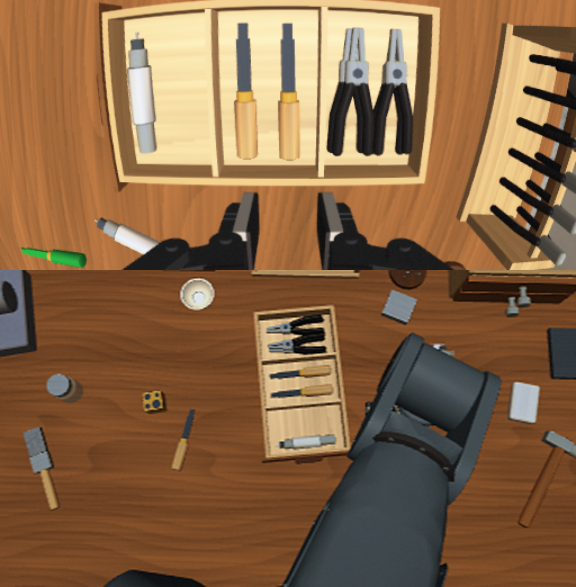

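File B lies parallel to the stored file, and file A at (183,440) has not moved. I'll place file A between those two, reversed, with its handle beside their blades.

Run:
```python
from h import *
q,g=pick('fA',.028,-83.2,comp(2,-.002,0),.045,.022)
place(q,.045,.022,slack=.006)
check(['h2']); stat('done')
w=cap('wrist'); save(w['pixels'],'w6',s=1)
```

```text
down t51.2 open 0.544 ff 0.0 F [ 0.1 -0.8 -0.1] p [0.411 0.249 0.028]
grip t51.5 open 0.233 ff 68.3 F [-1.9  0.2  7.1] p [0.411 0.249 0.029]
lift60 t52.7 open 0.232 ff 68.5 F [-0.2  0.3  0.4] p [0.41  0.249 0.088]
over t54.4 open 0.230 ff 68.5 F [ 0.8  0.6 -0.3] p [0.568 0.01  0.239]
at t56.1 open 0.229 ff 68.5 F [ 0.3 -0.6 -1.2] p [0.569 0.009 0.045]
rel t56.4 open 0.328 ff 0.0 F [0.8 0.5 0.3] p [0.569 0.009 0.045]
moved: depth,occluded,colour px {'h2': (3, 0, 0)}
done t57.9 open 0.329 ff 0.0 F [ 0.2  0.2 -0.6] p [0.568 0.009 0.239]
```

View pics/w6.png

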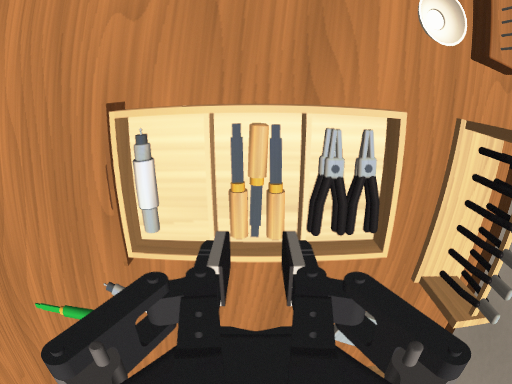

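The third file fits between the other two and the loose handpiece hasn't moved. I'll take handpiece_2 next, then the clipped one.

```bash
python3 - <<'E'
from h import *
q,g=pick('h2',.0235,96.8,comp(1,.020,0),.033,.025)
place(q,.033,.025,slack=.005)
stat('done')
w=cap('wrist'); save(w['pixels'],'w7',s=1)
q,g=pick('h1',.079,96.8,comp(1,-.005,0),.057,.025,squeeze=90)
print(q,g)
w=cap('wrist'); save(w['pixels'],'w8',s=1)
E
python3 -c "
import cv2,numpy as np
cv2.imwrite('pics/c8.png',np.hstack([cv2.resize(cv2.imread('pics/w%d.png'%i),(400,300)) for i in (7,8)]))"
```

```text
down t61.2 open 0.578 ff 0.0 F [ 0.1 -0.5  0.2] p [ 0.417 -0.234  0.024]
grip t61.6 open 0.272 ff 68.4 F [-1.4  0.4  5.7] p [ 0.417 -0.234  0.024]
lift60 t62.7 open 0.272 ff 68.7 F [ 0.4 -0.3 -2.8] p [ 0.417 -0.233  0.083]
over t64.8 open 0.271 ff 68.8 F [-1.   1.3 -1.7] p [ 0.484 -0.027  0.239]
at t66.6 open 0.274 ff 68.8 F [-0.2 -0.3 -0.7] p [ 0.484 -0.026  0.033]
rel t66.8 open 0.352 ff 0.0 F [-0.1  0.  -0.8] p [ 0.484 -0.027  0.033]
done t68.3 open 0.350 ff 0.0 F [-0.9  0.2 -0.1] p [ 0.484 -0.026  0.239]
down t71.2 open 0.576 ff 0.0 F [ 0.3 -0.7  0.4] p [ 0.594 -0.33   0.079]
grip t71.5 open 0.267 ff 88.6 F [-1.5  1.2  5.8] p [ 0.594 -0.33   0.08 ]
lift60 t72.7 open 0.266 ff 89.7 F [ 1.  -0.7 -1.6] p [ 0.593 -0.33   0.138]
over t74.4 open 0.263 ff 89.7 F [-0.3 -0.8 -1.8] p [ 0.46 -0.03  0.24]
[ 0.45930897 -0.02941646] 96.80000000000003
```

View pics/c8.png

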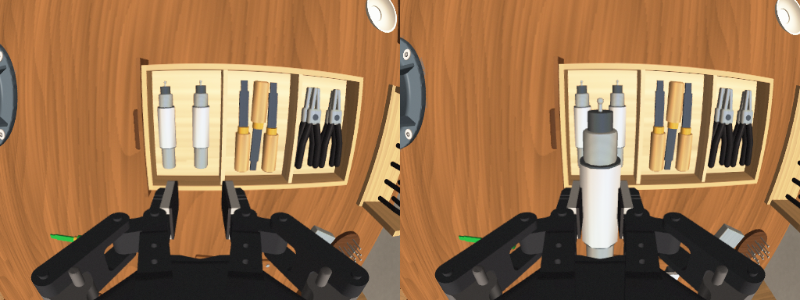

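Handpiece_2 lies parallel to the stored one, and handpiece_1 is out of the clips and firmly held. I'll lower it into the gap between them.

```bash
python3 - <<'E'
from h import *
place(comp(1,-.005,0),.057,.025,slack=.005)
w=cap('wrist'); save(w['pixels'],'w9',crop=(100,50,512,260),s=1.5)
r.move_to([.30,.35,.30],quat(0)); r.sleep(.5); im=cap('top'); W=world(im); stat('x')
a=ortho(im,.36,.78,-.15,.12,.03,.0007); save(np.hstack([a,cv2.resize(im['pixels'][80:330],(400,200))[:, :].repeat(1,0) if 0 else a[:,:1]]),'fin',s=1)
for k in(1,2,3):
    d=W[...,:2]-DC; x=d@DX-(k-2)*.11; y=d@DY; m=(abs(x)<.049)&(abs(y)<.08); z=W[...,2][m]-.008
    print(k,[ (b,round(float(np.percentile(z[(abs(x[m]-b)<.006)],80)),3)) for b in(-.04,-.03,-.02,-.01,0,.01,.02,.03,.04)])
E
python3 -c "
import cv2,numpy as np
a=cv2.imread('pics/w9.png');b=cv2.imread('pics/fin.png')
cv2.imwrite('pics/c9.png',np.hstack([cv2.resize(a,(412,210)),b[:,:]])if 0 else np.hstack([np.pad(cv2.resize(a,(412,210)),((0,391),(0,0),(0,0))),b])[:600])"
```

```text
at t76.1 open 0.263 ff 89.7 F [-0.5  0.9 -1.2] p [ 0.459 -0.029  0.057]
rel t76.3 open 0.351 ff 0.0 F [-0.7  0.3 -0.5] p [ 0.46  -0.029  0.057]
x t80.5 open 0.354 ff 0.0 F [ 0.7 -0.6 -0.5] p [0.3  0.35 0.3 ]
1 [(-0.04, 0.022), (-0.03, 0.025), (-0.02, 0.022), (-0.01, 0.025), (0, 0.025), (0.01, 0.022), (0.02, 0.026), (0.03, 0.023), (0.04, 0.002)]
2 [(-0.04, 0.003), (-0.03, 0.021), (-0.02, 0.021), (-0.01, 0.018), (0, 0.023), (0.01, 0.019), (0.02, 0.022), (0.03, 0.019), (0.04, 0.003)]
3 [(-0.04, 0.022), (-0.03, 0.024), (-0.02, 0.024), (-0.01, 0.024), (0, 0.022), (0.01, 0.023), (0.02, 0.023), (0.03, 0.024), (0.04, 0.024)]
```

View pics/c9.png

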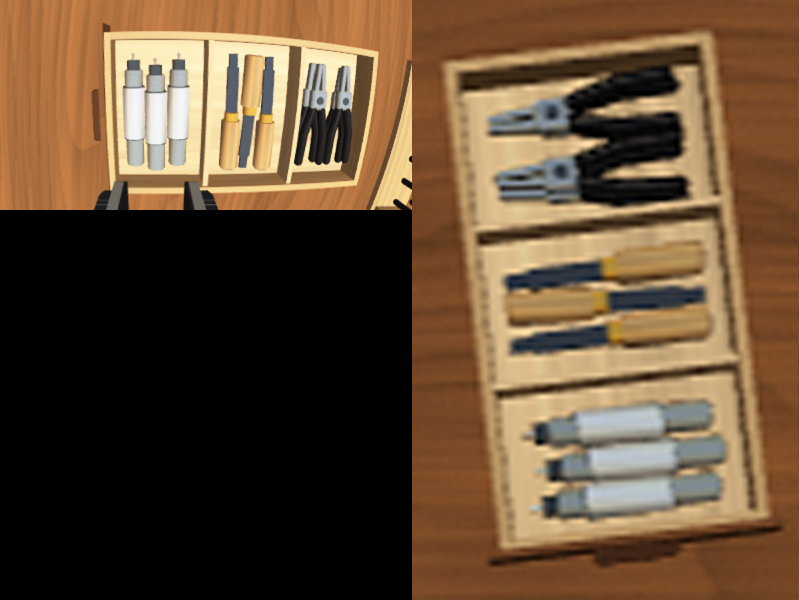

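The drawer shows three handpieces, three files and four pliers, each with its own kind and lying level; depth puts every top under 27 mm above the floor. I'm handing in.

```bash
python3 -c "
from h import *
print(r.hand_in())"
```

```text
the job is handed in; nothing more can be done
None
```

All seven loose tools (two files, three pliers and both handpieces, including the clipped one) are in the drawer, each lying level with its own kind. I handed in at about 80 s of the 210 s allowed; the judge gave no result back.

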